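# Seat the runout gauge on its cone, groove and flat

## Robot

A 6-joint arm with a two-finger parallel gripper is mounted at the origin on the work surface. World frame = base frame: x ahead of the robot, y to its left, z up, the work surface at z = 0. Lengths are in mm, angles in rad, forces in N, time in s.
With the tool pointing down it reaches from about 375 to 975 mm from the base axis. Payload 3.8 kg.
Tool frame: the origin (TCP) lies at the very end of the fingers, on their centre line; the grasp point (between the pads) lies 19 mm behind it (env.tcp_to_grasp is the distance from the TCP to the grasp point, in mm); z points along the fingers, y is the line along which they close (so a half turn about z gives the same grasp; the last joint's range is limited). The gripper opens to 88 mm and grips with 3 to 60 N. Pads are 18 mm wide; open, the fingers measure 123 mm over their backs; the gripper's body (75 mm by 187 mm) begins 45 mm behind the grasp point.
Start: joints at [1.198, 0.264, 1.604, -0, 1.274, -0.037], TCP at [222.427, 637.295, 238.706] pointing down, gripper open.
Joint ranges: [-2.63, 2.63], [-0.94, 2.18], [0.31, 2.57], [-1.31, 4.45], [0, 2.66], [-2.55, 2.55]. Speed limits (rad/s): [2.57, 2.57, 3.14, 3.14, 3.14, 3.14].

## Interface

Orientations are given as [roll, pitch, yaw] about the fixed x, y, z axes, in that order (R = Rz(yaw) Ry(pitch) Rx(roll)).
In Python, from cell import env gives the robot as it stands. The module is installed in compiled form; this text tells all that it offers.
- The arm moves only by the tool step_arm, never from a script. Its argument "rows" is a list of rows, each an object with "offset": the shift along the tool's x, y, z in units of 50 mm (1.0 is 50 mm), a list of three; "angular": the turn, a rotation vector about the tool's x, y, z in units of 8 degrees (1.0 is 8 degrees), a list of three. In form: [{"offset": [dx, dy, dz], "angular": [ax, ay, az]}, ...]. A call has 1 to 20 rows; each row is the pose to reach, as a shift and turn from the pose commanded when the call began, along the tool's axes at that moment; what a row does not reach only later rows make up. A row lasts 1/10 s, in which the tool goes at most 50 mm and 8.59 degrees, less where a joint would pass 70% of its speed; a pose out of reach is approached as far as the arm can. A call with a gripper value outside its range is refused whole. "grip" is the gripper command: -1 is fully open, 1 is shut, values between are in proportion, set as the call begins (left out, the last holds). The fingers move at their own pace and stop on an object; the grip force is fixed at half the most. Time passes only in rows, so rows that repeat a pose let the fingers close. It gives the time, the measured TCP pose, the force, the opening and the grip force at its end, in the units of the state.
- env.get_state(): the state, without advancing time (a new reading comes with each control period).
- env.read_camera(name): name is "scene" or "top" or "wrist"; returns the picture (480x640x3 uint8, red, green, blue); there is no depth.
- env.camera_info(name): a dict with "mtx" (3x3 intrinsics, pixels), "R" (3x3) and "t" (3): a world point X has camera coordinates R X + t. Camera axes: x right, y down, z forward; pixel columns grow to the right and rows downward; lengths in mm; the calibration is good to about 2 mm. A picture is of the moment at which its call begins: read the wrist's pose just before it. camera_info takes no time and is no camera call; for the wrist camera it gives the pose at the moment of the call.
- env.finish_job(): hands the job in; it is judged then, once.
The state is a dict: "t": time; "q": joint angles; "joint_vel": joint speeds; "effort": joint torques, N m; "ee_pos": TCP position; "orientation": TCP orientation; "ft_force": force on the tool from outside, world axes, zero at the start; "ft_torque": the same for the moment, N m; "gripper_width": opening from 0.0 (shut) to 1.0 (fully open); "finger_force": force on a finger pad.
Only numpy, scipy, OpenCV 4.12 (cv2) and the standard library are available. Lean on these libraries where they do the work, as an engineer would, in place of code of your own. Each camera call takes 0.05 s, during which the arm holds its last target. There are 200 camera calls.

## Task

Pick the runout gauge up off the mat and set it on the rotor fixture with its three ball feet fully home in the cone, the groove and on the flat, probe over the rotor; feel the feet into their seats, bed the gauge down with a firm push of about 15 N, then let go so that it stays there. Keep the gauge upright, never push it onto the seats with more than about 25 N, which dents them, and leave the jar, the wrench and the spray can where they are.

Things in the scene. Friction and masses are not known exactly. Their poses are not given: they have to be found in the camera images.
- gauge_grip (a point): Middle of the gauge's orange grip block (44 mm along gauge x, 24 mm across y, 56 mm tall, vertical sides). The point is on its vertical centreline, 34 mm above the plate's top face, 22 mm below the block's top, 64 mm above the underside of the ball feet. Axes: x ahead to the probe, y left, z up. Grip it across the 24 mm, fingers closing along y; both sides are free.
- gauge: The gauge head, 0.6 kg (0.52 to 0.69): a rigid tee-shaped aluminium plate 10 mm thick on three steel ball feet, with the grip block, a round white dial centred 66 mm ahead (top 78 mm above the feet's underside) and a probe arm ending 130 mm ahead. Origin straight below gauge_grip at the level of the feet's underside. It starts upright on the mat.
- foot_cone (a point): Centre of the gauge's ball foot (16 mm diameter) that belongs in the cone: at x -30, y +55, z +8 mm from the gauge's origin.
- foot_groove (a point): Centre of the ball foot (16 mm) that belongs in the groove: at x -30, y -55, z +8 mm from the gauge's origin.
- foot_flat (a point): Centre of the ball foot (16 mm) that belongs on the flat: at x +50, y 0, z +8 mm from the gauge's origin.
- fixture: Rotor checking fixture bolted to the bench: grey base 400 x 200 x 15 mm, rotor at its far end, and over the origin a cross slide (along y) and swivel (about the origin's vertical) that carry the seat plate. Both are locked where the last job left them, and no reading shows it: up to 9 mm either way along y, up to 0.1 rad either way. Origin on the bench; x to the rotor, y left.
- seat_mid (a point): Middle of the top face of the dark seat plate (140 x 165 mm), 50 mm above the bench, as it stands with slide and swivel at zero; a point of the fixture base, on the swivel's zero axis. The plate carries three brass seats. Contacts are dry (friction about 0.5 to 0.7): feet stick on the 45 degree walls and do not slide home by weight alone.
- nominal_cone (a point): Where the cone foot's centre would be when home, with slide and swivel at zero: fixture x -30, y +55, 62.3 mm above the bench. The seat is a brass cup with a 90 degree cone (45 degree walls, 8 facets), mouth 36 mm across and 69 mm above the bench, 44 mm outside. A ball up to 12 mm off the middle rides up 1 mm for each mm that it is off.
- nominal_groove (a point): Where the groove foot's centre would be when home, with slide and swivel at zero: fixture x -30, y -55, 62.3 mm above the bench. The seat is a 90 degree V groove running towards the cone, 40 mm long, 36 mm wide at its mouth 69 mm above the bench. A ball up to 12 mm to one side rides up 1 mm for each mm that it is off.
- nominal_flat (a point): Where the flat foot's centre would be when home, with slide and swivel at zero: fixture x +50, y 0, 62.3 mm above the bench. The seat is a flat brass disc 42 mm across, its top 54.3 mm above the bench. With all three feet home the gauge is level.
- rotor_mid (a point): Centre of the top face of the 160 mm steel brake rotor, lying flat 53 mm above the bench, 190 mm ahead of the fixture's origin; its arbor's top is 85 mm above the bench. With the gauge home the probe tip hangs 11 mm above the rotor's rim.
- mat: Black rubber mat 260 x 220 x 4 mm, fixed on the bench, on which the gauge starts; origin at the centre of its underside, on the bench.
- bolt_jar: Clear jar of bolts with a steel cap, 66 mm diameter, 86 mm tall, loose; origin at the centre of its underside.
- wrench: Steel wrench about 160 mm long lying on the bench, loose; x along its length.
- spray_can: Red spray can, 52 mm diameter, 160 mm tall, loose; origin at the centre of its underside.
Things that resemble listed ones, but are neither listed nor needed, are in the scene too. Of the things like the gauge, leave any that is brown or pink; of the rest the smaller one is meant.

How it is judged (in metres and radians):
On the way:
1. the gauge is bedded down: all three feet home in their seats while it is pushed down, so that the seats carry more than 10.5 N (contact forces summed; at rest they carry 6 to 9 N), for 0.3 s (x of foot_cone in the frame of fixture between -0.042 and -0.018 m and y of foot_cone in the frame of fixture between 0.037 and 0.073 m and z of foot_cone in the frame of fixture between 0.0605 and 0.0635 m and x of foot_groove in the frame of fixture between -0.042 and -0.018 m and y of foot_groove in the frame of fixture between -0.073 and -0.037 m and z of foot_groove in the frame of fixture between 0.0605 and 0.0635 m and x of foot_flat in the frame of fixture between 0.038 and 0.062 m and y of foot_flat in the frame of fixture between -0.018 and 0.018 m and z of foot_flat in the frame of fixture between 0.0605 and 0.0635 m and contact force between gauge and fixture above 10.5 N), for 0.3 s.
At the end, for the whole second after the job is handed in: The gauge rests still on the fixture with each ball foot at its own seat and its centre 60.5 to 63.5 mm above the bench (fully home is 62.3 mm), released (x of foot_cone in the frame of fixture between -0.042 and -0.018 m and y of foot_cone in the frame of fixture between 0.037 and 0.073 m and z of foot_cone in the frame of fixture between 0.0605 and 0.0635 m and x of foot_groove in the frame of fixture between -0.042 and -0.018 m and y of foot_groove in the frame of fixture between -0.073 and -0.037 m and z of foot_groove in the frame of fixture between 0.0605 and 0.0635 m and x of foot_flat in the frame of fixture between 0.038 and 0.062 m and y of foot_flat in the frame of fixture between -0.018 and 0.018 m and z of foot_flat in the frame of fixture between 0.0605 and 0.0635 m and linear speed of gauge below 0.01 m/s and angular speed of gauge below 0.05 rad/s); the robot touches nothing.
It fails at once if the seats (or the rotor) are loaded by the gauge with more than 40 N (contact forces summed, weight included) (contact force between gauge and fixture above 40 N).
It fails at once if the gauge is tipped more than 0.5 rad (angle between gauge's own z axis and vertical above 0.5 rad).
It fails at once if the bolt jar is moved more than 20 mm (distance of bolt_jar from where it was at the start of the episode above 0.02 m).
It fails at once if the wrench is moved more than 20 mm (distance of wrench from where it was at the start of the episode above 0.02 m).
It fails at once if the spray can is moved more than 20 mm (distance of spray_can from where it was at the start of the episode above 0.02 m).
It also fails if it takes over 72 s, if anything falls off the work surface, if the arm or the gripper's body presses on something with over 40 N, if the wrist force passes 120 N, or if a joint passes its speed limit or range.

## Working session

There is one attempt and no reset: what is moved stays moved. The work goes in short steps, Python scripts to look and compute and a tool call to move; the robot and the scene stay as the last step left them, time stands still between calls to the robot, and variables do not carry over. Pictures are saved under pics/ and viewed, at most 10 in all, crops included, and the job is handed in when it is done.

Besides the shell and the picture viewer there is one more tool, called after "Emit:" as name(argument=value, ...), one argument or row to a line, values as JSON. step_arm: Moves the arm, as the interface text tells. Its arguments: {"type":"object","properties":{"rows":{"type":"array","items":{"type":"object","properties":{"offset":{"type":"array","items":{"type":"number"}},"angular":{"type":"array","items":{"type":"number"}}}}},"grip":{"type":"number"}},"required":["rows"]}

```bash
mkdir -p pics; cat > h.py <<'E'
import numpy as np, cv2
from cell import env
def ray(name,uv,z,ci=None):
    ci=ci or env.camera_info(name); K,R,t=[np.array(ci[k],float) for k in("mtx","R","t")]
    c=-R.T@t; d=R.T@np.linalg.solve(K,[uv[0],uv[1],1]); return c+d*(z-c[2])/d[2]
def proj(name,X,ci=None):
    ci=ci or env.camera_info(name); K,R,t=[np.array(ci[k],float) for k in("mtx","R","t")]
    p=K@(R@np.array(X,float)+t); return p[:2]/p[2]
def snap(name,f):
    im=env.read_camera(name); cv2.imwrite(f"pics/{f}.png",im[:,:,::-1]); return im
E
python3 - <<'E'
from h import *
for n in("top","scene"):
    snap(n,n+"0"); ci=env.camera_info(n); print(n,-np.array(ci["R"]).T@np.array(ci["t"]),ci["mtx"])
print(env.get_state(),env.tcp_to_grasp)
E
```

```text
top [ 163.90051603   29.41023262 1700.58072576] [[550.39675951   0.         326.30755771]
 [  0.         550.39675951 246.34620442]
 [  0.           0.           1.        ]]
scene [1149.52375765  266.08119068 1067.66138825] [[488.51635557   0.         321.07756429]
 [  0.         488.51635557 238.10118973]
 [  0.           0.           1.        ]]
{'t': 0.1, 'q': array([ 1.19810231e+00,  2.64668954e-01,  1.60521432e+00, -7.66482976e-06,
        1.27369575e+00, -3.68978943e-02]), 'joint_vel': array([-0.00058343, -0.00279419, -0.00245305,  0.00033337,  0.00178258,
        0.00037482]), 'effort': array([ 9.95219966e-05, -5.03619504e+01, -3.58068430e+01,  7.30895670e-02,
        2.33330164e-02, -6.78426727e-05]), 'ee_pos': array([222.19960497, 636.71138261, 237.53095629]), 'orientation': array([-3.13960736e+00, -6.59567282e-05,  2.80579872e+00]), 'ft_force': array([0.51696765, 0.17218445, 0.51141619]), 'ft_torque': array([0.02694156, 0.01909514, 0.00105841]), 'finger_force': 0.0, 'gripper_width': 1.0011537822612224} 18.700000000000003
```

View pics/top0.png

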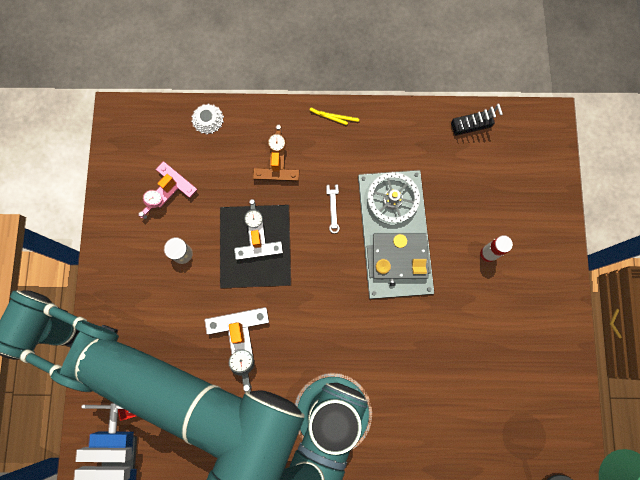

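View pics/scene0.png

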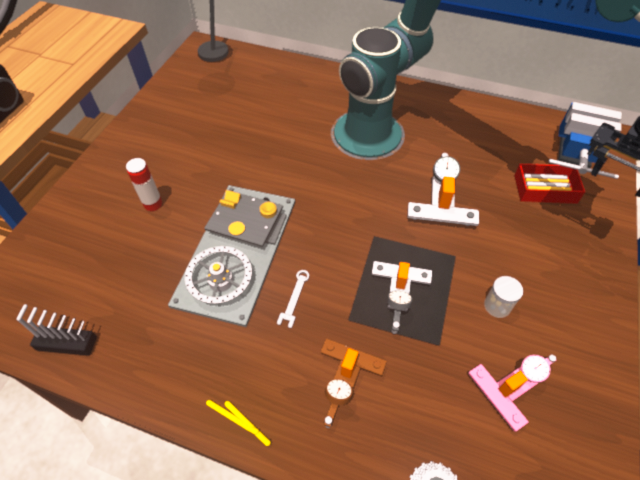

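The top view shows these gauge-like things:
- White gauge on the mat, (256,238).
- Brown gauge, (276,160).
- Pink gauge, (167,185).
- Larger white gauge off the mat, (237,335).

The smaller white one on the mat is the target. The fixture has its cone at (383,267), groove at (420,267) and flat at (401,241), with the rotor at (395,197).

```bash
cat > m.py <<'E'
from h import *
def blobs(im,lo,hi,box,amin=20):
    hsv=cv2.cvtColor(im,cv2.COLOR_RGB2HSV); m=cv2.inRange(hsv,lo,hi); k=np.zeros_like(m); x0,y0,x1,y1=box; k[y0:y1,x0:x1]=255
    cs,_=cv2.findContours(m&k,cv2.RETR_EXTERNAL,cv2.CHAIN_APPROX_NONE)
    return [c for c in cs if cv2.contourArea(c)>amin]
E
python3 - <<'E'
from m import *
im=cv2.imread("pics/top0.png")[:,:,::-1].copy()
for nm,lo,hi,box in(("orange",(5,150,120),(22,255,255),(225,205,290,285)),("brass",(15,120,80),(35,255,255),(365,225,435,285)),("dial",(0,0,170),(180,60,255),(230,195,290,265))):
    for c in blobs(im,lo,hi,box):
        M=cv2.moments(c); u=(M['m10']/M['m00'],M['m01']/M['m00']); r=cv2.minAreaRect(c)
        print(nm,np.round(u,1),cv2.contourArea(c),cv2.boundingRect(c),np.round(r[0],1),np.round(r[1],1),round(r[2],1),*[np.round(ray("top",r[0],z)[:2],1) for z in(90,82,69,54.3)])
for n,u,z in(("dial",(254,219),82),("rotor",(395,198),53)):print(n,ray("top",u,z))
c=np.hstack([cv2.resize(im[190:295,215:295],(400,525),interpolation=2),cv2.resize(im[225:305,362:438],(400,525),interpolation=2)])
cv2.imwrite("pics/c1.png",c[:,:,::-1])
E
```

```text
orange [255.1 237.1] 88.0 (251, 230, 9, 15) [255.1 237. ] [14.1  7.7] 82.9 [513.1 236. ] [514.8 237. ] [517.6 238.6] [520.8 240.5]
brass [418.9 266. ] 179.5 (412, 259, 15, 15) [419. 266.] [14. 14.] 90.0 [ 430.2 -252.8] [ 431.5 -254.2] [ 433.7 -256.5] [ 436.1 -259.1]
brass [382.8 266.2] 155.5 (376, 259, 15, 15) [383. 266.] [14. 14.] 90.0 [ 429.1 -146. ] [ 430.4 -146.8] [ 432.6 -148.2] [ 435.  -149.8]
brass [399.7 240.7] 127.0 (393, 234, 14, 14) [399.5 240.5] [13. 13.] 90.0 [ 506.9 -196.2] [ 508.6 -197.3] [ 511.4 -199.2] [ 514.5 -201.2]
dial [256.7 239.7] 912.5 (235, 211, 48, 48) [255.7 233.2] [45.5 47. ] 81.9 [524.8 234.5] [526.6 235.5] [529.5 237.2] [532.8 239.1]
dial [570.48348636 242.3081708   82.        ]
rotor [ 649.78161496 -189.67269318   53.        ]
```

View pics/c1.png

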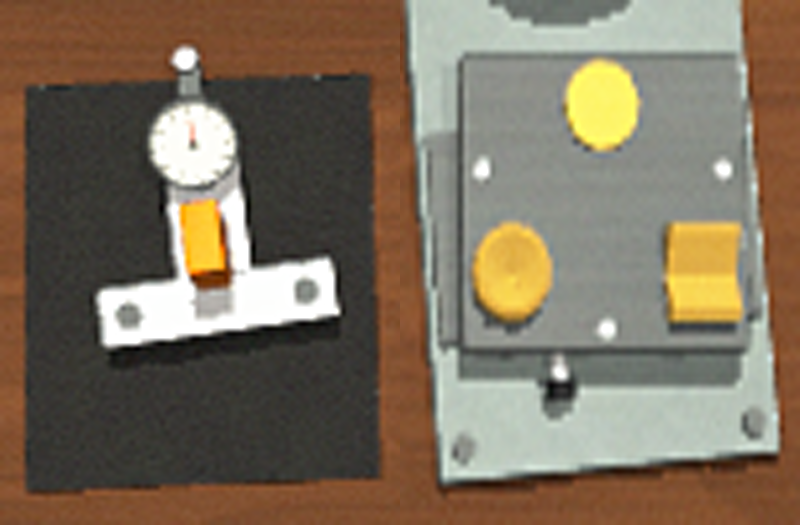

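The close crop confirms the small white gauge on the mat: block at crop (205,240), dial at (192,145). Its probe points away from the robot. On the fixture, the cone is at crop (512,270), the groove at (703,272) and the flat at (602,105). Next I'll plan the move to a wrist view.

```bash
cat >> h.py <<'E'
from scipy.spatial.transform import Rotation as Ro
def go(p,yaw):
    s=env.get_state(); R=Ro.from_euler('xyz',s['orientation']); T=Ro.from_euler('xyz',[np.pi,0,yaw])
    d=R.inv().apply(np.array(p)-s['ee_pos'])/50; a=np.degrees((R.inv()*T).as_rotvec())/8
    print("off",np.round(d,3),"ang",np.round(a,3),"rows",round(max(np.linalg.norm(d),np.linalg.norm(a)*8/8.59),1))
E
python3 - <<'E'
from h import *
ci=env.camera_info("wrist");R=np.array(ci["R"]);c=-R.T@np.array(ci["t"]);s=env.get_state()
T=Ro.from_euler('xyz',s['orientation']); print("cam in tool",T.inv().apply(c-s['ee_pos']),"axis in tool",T.inv().apply(R[2]),ci["mtx"])
go([480,236,260],np.pi+.11)
E
```

```text
cam in tool [  82.1565723     0.18799587 -146.96155121] axis in tool [-3.14552150e-01  5.59118627e-04  9.49240029e-01] [[349.56810639   0.         319.18084827]
 [  0.         349.56810639 240.75625296]
 [  0.           0.           1.        ]]
off [-7.509 -5.869 -0.438] ang [-0.014 -0.004 -3.193] rows 9.5
```

Emit:
step_arm(
  rows=[
    {"offset": [-7.5, -5.9, -0.44], "angular": [0, 0, -3.2]},
    {"offset": [-7.5, -5.9, -0.44], "angular": [0, 0, -3.2]},
    {"offset": [-7.5, -5.9, -0.44], "angular": [0, 0, -3.2]},
    {"offset": [-7.5, -5.9, -0.44], "angular": [0, 0, -3.2]},
    {"offset": [-7.5, -5.9, -0.44], "angular": [0, 0, -3.2]},
    {"offset": [-7.5, -5.9, -0.44], "angular": [0, 0, -3.2]},
    {"offset": [-7.5, -5.9, -0.44], "angular": [0, 0, -3.2]},
    {"offset": [-7.5, -5.9, -0.44], "angular": [0, 0, -3.2]},
    {"offset": [-7.5, -5.9, -0.44], "angular": [0, 0, -3.2]},
    {"offset": [-7.5, -5.9, -0.44], "angular": [0, 0, -3.2]},
    {"offset": [-7.5, -5.9, -0.44], "angular": [0, 0, -3.2]},
    {"offset": [-7.5, -5.9, -0.44], "angular": [0, 0, -3.2]},
    {"offset": [-7.5, -5.9, -0.44], "angular": [0, 0, -3.2]},
    {"offset": [-7.5, -5.9, -0.44], "angular": [0, 0, -3.2]},
  ],
)

```text
t: 1.5
ee_pos: [478.4, 236.3, 260.4]
orientation: [3.141, -0.001, -3.029]
ft_force: [-0.4, 0.3, -0.8]
gripper_width: 1.004
finger_force: 0.0
```

```bash
python3 - <<'E'
from m import *
import json
ci=env.camera_info("wrist"); im=snap("wrist","w1"); s=env.get_state(); print(s['ee_pos'],s['orientation'],s['q'][5])
json.dump({k:np.array(v).tolist() for k,v in ci.items()},open("w1.json","w"))
for c in blobs(im,(5,150,120),(22,255,255),(0,0,640,480),300): print(cv2.boundingRect(c),cv2.contourArea(c))
E
```

```text
[478.50526044 236.35199085 260.48847443] [ 3.14149083e+00 -5.12592204e-04 -3.02856744e+00] -1.2719403609139657
(147, 406, 340, 53) 13428.5
(62, 306, 46, 21) 532.0
(592, 237, 48, 87) 1401.0
(381, 40, 47, 21) 360.0
(348, 0, 292, 370) 46387.0
(0, 0, 298, 357) 63637.0
```

View pics/w1.png

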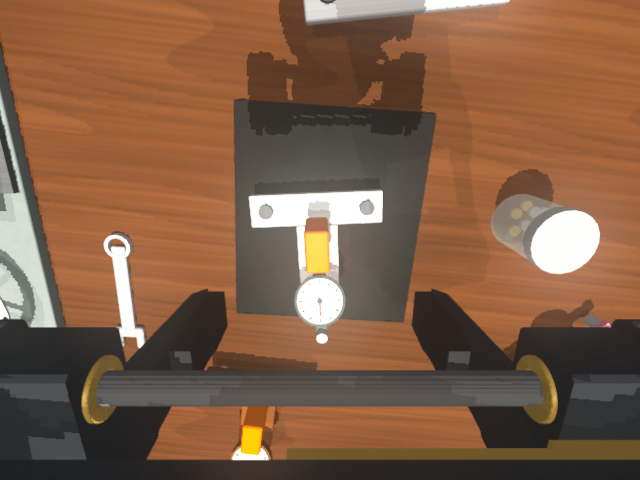

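The wrist view shows the target gauge: bright top face of the block about (317,252), dial (320,301), and the plate's foot screws at (266,212) and (366,207). The jar at (550,230) and wrench at (125,290) are clear of it.

```bash
python3 - <<'E'
from m import *
import json
ci=json.load(open("w1.json")); im=cv2.imread("pics/w1.png")[:,:,::-1].copy()
r=lambda u,z:ray("wrist",u,z,ci)
for c in blobs(im,(5,150,215),(25,255,255),(295,200,345,290),100):
    q=cv2.minAreaRect(c); P=np.array([r(p,90) for p in cv2.boxPoints(q)]); print("block top",np.round(q[0],1),r(q[0],90).round(1),"sides",np.linalg.norm(P[1]-P[0]),np.linalg.norm(P[2]-P[1]),P[:,:2].round(1).tolist())
for (x,y) in((266,212),(366,207)):
    for c in blobs(im,(0,0,60),(180,80,170),(x-10,y-10,x+11,y+11),15):
        u=cv2.minAreaRect(c)[0]; print("screw",np.round(u,1),r(u,34).round(1))
for c in blobs(im,(0,0,190),(180,40,255),(290,272,350,328),200):
    u=cv2.minEnclosingCircle(c); print("dial",np.round(u[0],1),u[1],r(u[0],82).round(1))
c=cv2.resize(im[180:350,240:400],(640,680)); 
E
```

```text
block top [316.8 251.5] [512.4 238.4  90. ] sides 22.20686000522192 42.73166347439541 [[493.3, 224.4], [490.0, 246.3], [532.2, 252.9], [535.7, 230.1]]
dial [319.4 300.9] 23.801408767700195 [569.3 247.5  82. ]
```

```bash
python3 - <<'E'
from m import *
import json
ci=json.load(open("w1.json")); im=cv2.imread("pics/w1.png")[:,:,::-1].copy()
r=lambda u,z:ray("wrist",u,z,ci).round(1)[:2]
A,B=r((266,212),34),r((366.5,207.5),34); d=B-A; print("screws",A,B,np.hypot(*d),"yaw",np.arctan2(-d[0],d[1]),"mid",(A+B)/2)
for u in((250,198),(382,191),(383,221),(251,227)): print("bar",r(u,34))
print("probe ball",r((322,338),70),r((322,338),40), "topcam dial",ray("top",(253.5,218.5),82))
big=cv2.imread("pics/top0.png")
c=cv2.resize(cv2.imread("pics/w1.png")[180:350,240:400],(560,595),interpolation=2); cv2.imwrite("pics/c2.png",c)
E
```

```text
screws [493.3 180. ] [475.9 288.6] 109.98508989858583 yaw 0.15887073298677318 mid [484.6 234.3]
bar [479.8 161.7]
bar [456.1 302.3]
bar [488.8 309. ]
bar [512.3 164.6]
probe ball [621.5 256.4] [641.4 259. ] topcam dial [572.02596224 243.87538918  82.        ]
```

View pics/c2.png

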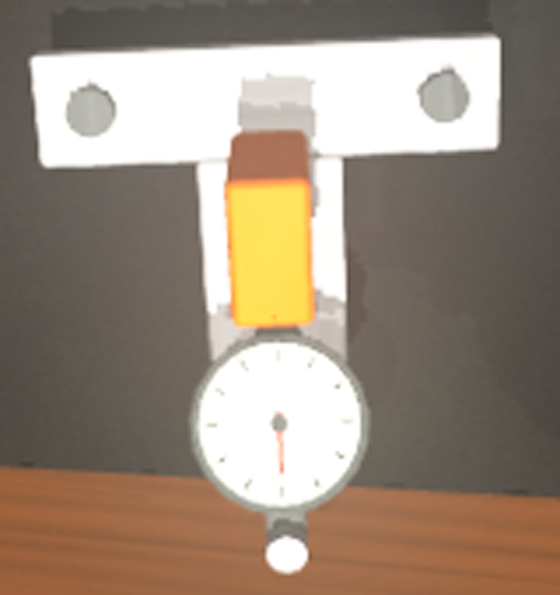

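The crop shows both screws 110 mm apart as specified. The gauge yaw is 0.158, and the block centre is about (513, 239) by both cues. Next I'll descend onto it.

```bash
python3 - <<'E'
from h import *
y=np.pi+.158
go([513,238.7,120],y); go([513,238.7,49.5],y)
E
```

```text
off [-0.692 -0.031  2.809] ang [ 0.001 -0.004 -0.322] rows 2.9
off [-0.693 -0.032  4.219] ang [ 0.001 -0.004 -0.322] rows 4.3
```

Emit:
step_arm(
  rows=[
    {"offset": [-0.69, -0.03, 1.5], "angular": [0, 0, -0.32]},
    {"offset": [-0.69, -0.03, 2.2], "angular": [0, 0, -0.32]},
    {"offset": [-0.69, -0.03, 2.8], "angular": [0, 0, -0.32]},
    {"offset": [-0.69, -0.03, 3.3], "angular": [0, 0, -0.32]},
    {"offset": [-0.69, -0.03, 3.8], "angular": [0, 0, -0.32]},
    {"offset": [-0.69, -0.03, 4.22], "angular": [0, 0, -0.32]},
    {"offset": [-0.69, -0.03, 4.22], "angular": [0, 0, -0.32]},
    {"offset": [-0.69, -0.03, 4.22], "angular": [0, 0, -0.32]},
  ],
)

```text
t: 2.35
ee_pos: [513.2, 238.2, 49.7]
orientation: [-3.141, -0.001, -2.985]
ft_force: [0.3, -0.3, 0.1]
gripper_width: 1.002
finger_force: 0.0
```

Emit:
step_arm(
  rows=[
    {"offset": [0, 0, 0], "angular": [0, 0, 0]},
    {"offset": [0, 0, 0], "angular": [0, 0, 0]},
    {"offset": [0, 0, 0], "angular": [0, 0, 0]},
    {"offset": [0, 0, 0], "angular": [0, 0, 0]},
    {"offset": [0, 0, 0], "angular": [0, 0, 0]},
    {"offset": [0, 0, 0], "angular": [0, 0, 0]},
    {"offset": [0, 0, 0], "angular": [0, 0, 0]},
    {"offset": [0, 0, 0], "angular": [0, 0, 0]},
    {"offset": [0, 0, 0], "angular": [0, 0, 0]},
    {"offset": [0, 0, 0], "angular": [0, 0, 0]},
  ],
  grip=1,
)

```text
t: 3.35
ee_pos: [513.7, 237.5, 49.7]
orientation: [-3.142, -0.0, -2.986]
ft_force: [0.3, -0.2, 0.9]
gripper_width: 0.271
finger_force: 30.0
```

Emit:
step_arm(
  rows=[
    {"offset": [0, 0, -0.2], "angular": [0, 0, 0]},
    {"offset": [0, 0, -0.6], "angular": [0, 0, 0]},
    {"offset": [0, 0, -1.2], "angular": [0, 0, 0]},
    {"offset": [0, 0, -1.8], "angular": [0, 0, 0]},
    {"offset": [0, 0, -2.4], "angular": [0, 0, 0]},
    {"offset": [0, 0, -2.8], "angular": [0, 0, 0]},
    {"offset": [0, 0, -2.8], "angular": [0, 0, 0]},
    {"offset": [0, 0, -2.8], "angular": [0, 0, 0]},
  ],
)

```text
t: 4.15
ee_pos: [513.0, 237.2, 188.9]
orientation: [-3.141, -0.001, -2.986]
ft_force: [0.8, -0.3, -7.0]
gripper_width: 0.27
finger_force: 30.0
```

```bash
python3 - <<'E'
from h import *
go([450,10,250],np.pi+.01); print(env.get_state()['q'])
E
```

```text
off [ 1.951 -4.295 -1.219] ang [-0.003 -0.009  1.044] rows 4.9
[ 3.89113680e-01  9.53263969e-02  1.89581848e+00  2.22644420e-06
  1.15170858e+00 -1.33742790e+00]
```

Emit:
step_arm(
  rows=[
    {"offset": [0.4, -0.8, -0.6], "angular": [0, 0, 0.2]},
    {"offset": [0.8, -1.6, -1.2], "angular": [0, 0, 0.5]},
    {"offset": [1.2, -2.4, -1.22], "angular": [0, 0, 0.7]},
    {"offset": [1.5, -3.2, -1.22], "angular": [0, 0, 0.9]},
    {"offset": [1.8, -3.9, -1.22], "angular": [0, 0, 1.04]},
    {"offset": [1.95, -4.3, -1.22], "angular": [0, 0, 1.04]},
    {"offset": [1.95, -4.3, -1.22], "angular": [0, 0, 1.04]},
    {"offset": [1.95, -4.3, -1.22], "angular": [0, 0, 1.04]},
  ],
)

```text
t: 4.95
ee_pos: [449.4, 9.8, 248.5]
orientation: [3.141, -0.004, -3.133]
ft_force: [-0.6, -0.7, -6.4]
gripper_width: 0.271
finger_force: 30.0
```

```bash
python3 - <<'E'
from m import *
import json
s=env.get_state();ci=env.camera_info("wrist"); im=snap("wrist","w2"); print(s['ee_pos'],s['orientation'])
json.dump({k:np.array(v).tolist() for k,v in ci.items()}|{"p":s['ee_pos'].tolist(),"o":s['orientation'].tolist()},open("w2.json","w"))
go([450,-410,250],np.pi+.01)
E
```

```text
[449.38374748   9.79237366 248.54398909] [ 3.14088443 -0.00375562 -3.13283241]
off [ 0.08  -8.406 -0.028] ang [ 0.005 -0.022 -0.   ] rows 8.4
```

View pics/w2.png

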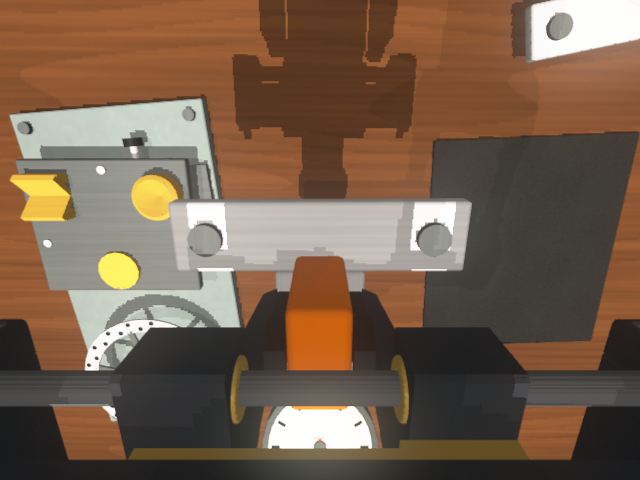

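The wrist view shows the held gauge's screws at (206,240) and (435,239). The cone cup is at (155,198), the groove at (42,198) and the flat at (119,270). I'll take a second view from the other side.

Emit:
step_arm(
  rows=[
    {"offset": [0, -0.8, 0], "angular": [0, 0, 0]},
    {"offset": [0, -1.7, 0], "angular": [0, 0, 0]},
    {"offset": [0, -2.6, 0], "angular": [0, 0, 0]},
    {"offset": [0, -3.5, 0], "angular": [0, 0, 0]},
    {"offset": [0, -4.4, 0], "angular": [0, 0, 0]},
    {"offset": [0, -5.3, 0], "angular": [0, 0, 0]},
    {"offset": [0, -6.2, 0], "angular": [0, 0, 0]},
    {"offset": [0, -7.1, 0], "angular": [0, 0, 0]},
    {"offset": [0, -7.8, 0], "angular": [0, 0, 0]},
    {"offset": [0, -8.2, 0], "angular": [0, 0, 0]},
    {"offset": [0, -8.4, 0], "angular": [0, 0, 0]},
    {"offset": [0, -8.4, 0], "angular": [0, 0, 0]},
    {"offset": [0, -8.4, 0], "angular": [0, 0, 0]},
  ],
)

```text
t: 6.3
ee_pos: [455.5, -408.2, 250.1]
orientation: [3.14, -0.001, -3.13]
ft_force: [-0.1, 0.9, -6.4]
gripper_width: 0.269
finger_force: 29.9
```

```bash
python3 - <<'E'
from m import *
import json
s=env.get_state();ci=env.camera_info("wrist"); im=snap("wrist","w3"); print(s['ee_pos'],s['orientation'])
json.dump({k:np.array(v).tolist() for k,v in ci.items()}|{"p":s['ee_pos'].tolist(),"o":s['orientation'].tolist()},open("w3.json","w"))
for f in("w2","w3"):
    ci=json.load(open(f+".json")); im=cv2.imread(f"pics/{f}.png")[:,:,::-1].copy(); T=Ro.from_euler('xyz',ci["o"])
    for b in((0,140,215,310),(425,140,640,310)):
      for c in blobs(im,(15,120,80),(35,255,255),b,300):
        (u,v),ax,an=cv2.fitEllipse(c); print(f,"brass",np.round((u,v),1),np.round(ax,1),cv2.boundingRect(c),"z69",ray("",(u,v),69,ci)[:2].round(1),"z54",ray("",(u,v),54.3,ci)[:2].round(1))
    for b in((185,220,226,260),(415,220,456,260)):
      for c in blobs(im,(0,0,60),(180,80,145),b,200):
        u,rad=cv2.minEnclosingCircle(c); X=ray("",u,ci["p"][2]-15,ci); print(f,"screw",np.round(u,1),round(rad,1),T.inv().apply(X-np.array(ci["p"])).round(2))
E
```

```text
[ 455.45000135 -408.24126707  250.14832872] [ 3.13963004e+00 -6.97206638e-04 -3.13006558e+00]
w2 brass [118.8 269.8] [34.9 41.4] (99, 252, 41, 37) z69 [ 507.6 -191.5] z54 [ 513.9 -200.5]
w2 brass [155.4 195.3] [45.  48.7] (132, 173, 51, 47) z69 [ 431.2 -144.3] z54 [ 434.1 -151.2]
w2 brass [ 43.5 196.2] [52.1 64.5] (9, 173, 66, 49) z69 [ 433.1 -249.8] z54 [ 436.1 -261.5]
w2 screw [433.1 238.8] 17.2 [29.44 55.89 15.15]
w3 brass [512.5 266.8] [34.4 40.9] (493, 249, 40, 37) z69 [ 507.5 -210.5] z54 [ 513.5 -201.6]
w3 brass [477.3 190.5] [47.6 53. ] (451, 171, 52, 47) z69 [ 430.2 -258.3] z54 [ 432.7 -251.6]
w3 brass [586.8 193.2] [45.5 56.9] (559, 170, 57, 48) z69 [ 431.5 -153.9] z54 [ 434.1 -142.5]
```

View pics/w3.png

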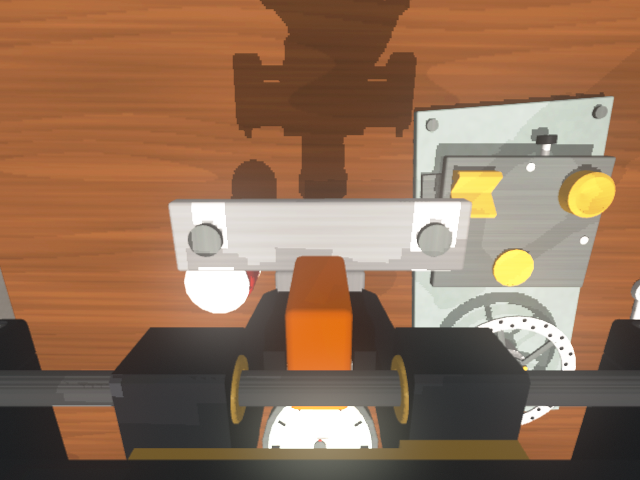

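```bash
python3 - <<'E'
from m import *
import json
for f,E in(("w2",((17,160,190,158),(50,290,200,290))),("w3",((444,157,614,156.5),(432,286,588,287)))):
    ci=json.load(open(f+".json")); im=cv2.imread(f"pics/{f}.png")[:,:,::-1]; T=Ro.from_euler('xyz',ci["o"])
    for u in((205.5,239.5),(434.5,239)):
        X=ray("",u,ci["p"][2]-15,ci); print(f,"screw",T.inv().apply(X-np.array(ci["p"])).round(2))
    for e in E:
        a,b=ray("",e[:2],50,ci),ray("",e[2:],50,ci); d=b-a; print(f,"edge",a[:2].round(1),b[:2].round(1),"yaw",round(np.arctan(-d[0]/d[1]),4))
a=cv2.imread("pics/w2.png")[160:230,5:195]; b=cv2.imread("pics/w3.png")[160:230,445:635]
cv2.imwrite("pics/c3.png",np.vstack([cv2.resize(a,(760,280),interpolation=2),cv2.resize(b,(760,280),interpolation=2)]))
E
```

```text
w2 screw [ 28.97 -55.11  15.07]
w2 screw [29.32 56.58 15.15]
w2 edge [ 401.7 -282.2] [ 398.1 -114.8] yaw 0.0212
w2 edge [ 540.3 -282.1] [ 538.8 -118.7] yaw 0.0094
w3 screw [ 29.   -55.1   14.91]
w3 screw [29.31 56.56 15.13]
w3 edge [ 401.3 -287. ] [ 398.7 -121.9] yaw 0.0154
w3 edge [ 538.9 -282.9] [ 538.2 -111.6] yaw 0.0045
```

View pics/c3.png

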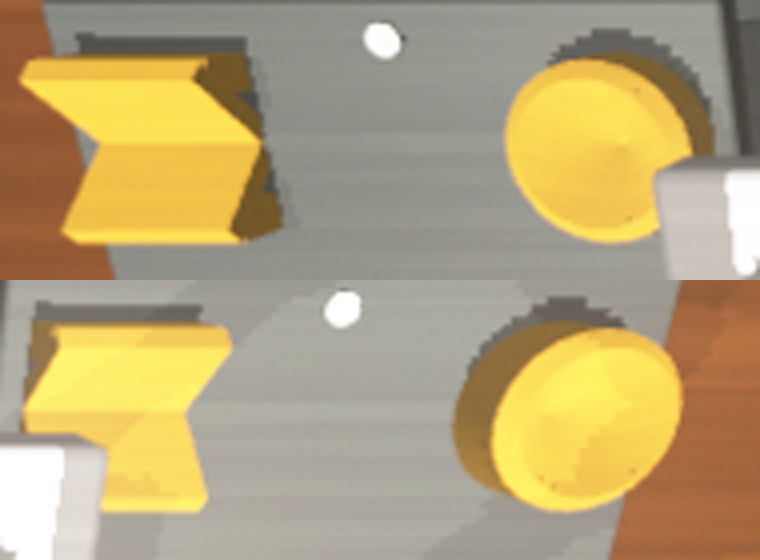

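```bash
python3 - <<'E'
from m import *
import json
for f,L in(("w2",(("apex",160.5,196.3,51),("mouth",155,197.5,69),("gr",30,195.7,51),("gr",70.5,195.7,51))),("w3",(("mouth",591.7,195,69),("gr",450.5,192.5,51),("gr",492,192.8,51)))):
    ci=json.load(open(f+".json"))
    for n,u,v,z in L: print(f,n,ray("",(u,v),z,ci)[:2].round(1))
# grip centre above the mean seat pose
for x,y in((463.5,-201.5),): go([x,y,140],np.pi+.012)
E
```

```text
w2 apex [ 435.6 -147.7]
w2 mouth [ 433.3 -144.9]
w2 gr [ 436.3 -277.4]
w2 gr [ 435.9 -237.2]
w3 mouth [ 433.1 -148.9]
w3 gr [ 435.6 -276.5]
w3 gr [ 435.4 -235. ]
off [-0.211  4.128  2.214] ang [ 0.01  -0.003 -0.001] rows 4.7
```

Emit:
step_arm(
  rows=[
    {"offset": [-0.05, 0.8, 0], "angular": [0, 0, 0]},
    {"offset": [-0.1, 1.7, 0], "angular": [0, 0, 0]},
    {"offset": [-0.2, 2.6, 0], "angular": [0, 0, 0]},
    {"offset": [-0.21, 3.4, 0.5], "angular": [0, 0, 0]},
    {"offset": [-0.21, 3.9, 1.2], "angular": [0, 0, 0]},
    {"offset": [-0.21, 4.11, 1.9], "angular": [0, 0, 0]},
    {"offset": [-0.21, 4.11, 2.3], "angular": [0, 0, 0]},
    {"offset": [-0.21, 4.11, 2.4], "angular": [0, 0, 0]},
    {"offset": [-0.21, 4.11, 2.4], "angular": [0, 0, 0]},
    {"offset": [-0.21, 4.11, 2.4], "angular": [0, 0, 0]},
    {"offset": [-0.21, 4.11, 2.4], "angular": [0, 0, 0]},
  ],
)

```text
t: 7.45
ee_pos: [464.9, -205.2, 132.8]
orientation: [-3.14, 0.003, -3.131]
ft_force: [1.0, -0.2, -6.5]
gripper_width: 0.27
finger_force: 30.0
```

```bash
python3 - <<'E'
from h import *
s=env.get_state(); print(s['ee_pos'],s['orientation'],s['ft_force'],s['ft_torque'])
go([463.6,-202.2,112],np.pi+.013)
E
```

```text
[ 464.94465146 -205.22341316  132.79150724] [-3.13992126  0.00336663 -3.13145338] [ 1.01992155 -0.2153834  -6.53727944] [ 0.03481995  0.09768643 -0.03271632]
off [0.028 0.061 0.416] ang [-0.012  0.024 -0.021] rows 0.4
```

Emit:
step_arm(
  rows=[
    {"offset": [0.03, 0.06, 0.1], "angular": [0, 0, 0]},
    {"offset": [0.03, 0.06, 0.2], "angular": [0, 0, 0]},
    {"offset": [0.03, 0.06, 0.3], "angular": [0, 0, 0]},
    {"offset": [0.03, 0.06, 0.4], "angular": [0, 0, 0]},
    {"offset": [0.03, 0.06, 0.42], "angular": [0, 0, 0]},
    {"offset": [0.03, 0.06, 0.42], "angular": [0, 0, 0]},
    {"offset": [0.03, 0.06, 0.42], "angular": [0, 0, 0]},
    {"offset": [0.03, 0.06, 0.42], "angular": [0, 0, 0]},
  ],
)

```text
t: 8.25
ee_pos: [462.2, -201.5, 110.0]
orientation: [-3.141, 0.0, -3.131]
ft_force: [0.7, -0.3, -6.3]
gripper_width: 0.271
finger_force: 30.0
```

```bash
cat > st.py <<'E'
from h import *
s=env.get_state(); print(s['t'],s['ee_pos'].round(2),s['orientation'].round(4),"F",s['ft_force'].round(2),"M",s['ft_torque'].round(3))
E
python3 st.py
```

```text
8.25 [ 462.2  -201.5   109.96] [-3.1414e+00  4.0000e-04 -3.1312e+00] F [ 0.7  -0.29 -6.29] M [-0.023  0.075  0.019]
```

Emit:
step_arm(
  rows=[
    {"offset": [-0.028, -0.014, 0.02], "angular": [0, 0, 0]},
    {"offset": [-0.028, -0.014, 0.05], "angular": [0, 0, 0]},
    {"offset": [-0.028, -0.014, 0.08], "angular": [0, 0, 0]},
    {"offset": [-0.028, -0.014, 0.11], "angular": [0, 0, 0]},
    {"offset": [-0.028, -0.014, 0.12], "angular": [0, 0, 0]},
    {"offset": [-0.028, -0.014, 0.12], "angular": [0, 0, 0]},
    {"offset": [-0.028, -0.014, 0.12], "angular": [0, 0, 0]},
  ],
)

```text
t: 8.95
ee_pos: [463.4, -202.1, 103.7]
orientation: [-3.142, 0.0, -3.131]
ft_force: [-0.1, 0.3, -6.5]
gripper_width: 0.275
finger_force: 30.0
```

```bash
python3 st.py
```

```text
8.95 [ 463.37 -202.08  103.72] [-3.1416  0.     -3.1311] F [-0.1   0.29 -6.5 ] M [0.071 0.089 0.013]
```

No contact at 103.7 mm. Going down in 0.5 mm steps.

Emit:
step_arm(
  rows=[
    {"offset": [0, 0, 0.01], "angular": [0, 0, 0]},
    {"offset": [0, 0, 0.02], "angular": [0, 0, 0]},
    {"offset": [0, 0, 0.03], "angular": [0, 0, 0]},
    {"offset": [0, 0, 0.03], "angular": [0, 0, 0]},
    {"offset": [0, 0, 0.03], "angular": [0, 0, 0]},
  ],
)

```text
t: 9.45
ee_pos: [463.3, -202.0, 102.2]
orientation: [3.142, -0.0, -3.131]
ft_force: [0.5, -0.1, -6.6]
gripper_width: 0.268
finger_force: 30.0
```

```bash
python3 st.py
```

```text
9.45 [ 463.34 -202.05  102.19] [ 3.1416e+00 -1.0000e-04 -3.1311e+00] F [ 0.51 -0.06 -6.65] M [ 0.05   0.118 -0.03 ]
```

Emit:
step_arm(
  rows=[
    {"offset": [0, 0, 0.01], "angular": [0, 0, 0]},
    {"offset": [0, 0, 0.02], "angular": [0, 0, 0]},
    {"offset": [0, 0, 0.02], "angular": [0, 0, 0]},
    {"offset": [0, 0, 0.02], "angular": [0, 0, 0]},
  ],
)

```text
t: 9.85
ee_pos: [463.6, -202.1, 101.3]
orientation: [-3.142, 0.0, -3.131]
ft_force: [1.6, 1.1, -6.1]
gripper_width: 0.268
finger_force: 30.0
```

```bash
python3 st.py
```

```text
9.85 [ 463.55 -202.12  101.35] [-3.1415e+00  4.0000e-04 -3.1312e+00] F [ 1.58  1.08 -6.15] M [0.102 0.057 0.043]
```

Emit:
step_arm(
  rows=[
    {"offset": [0, 0, 0.01], "angular": [0, 0, 0]},
    {"offset": [0, 0, 0.01], "angular": [0, 0, 0]},
    {"offset": [0, 0, 0.01], "angular": [0, 0, 0]},
  ],
)

```text
t: 10.15
ee_pos: [463.8, -202.2, 101.0]
orientation: [-3.141, 0.001, -3.131]
ft_force: [0.4, -0.1, -3.4]
gripper_width: 0.271
finger_force: 30.0
```

```bash
python3 st.py
```

```text
10.15 [ 463.77 -202.2   101.03] [-3.1413e+00  8.0000e-04 -3.1312e+00] F [ 0.38 -0.1  -3.35] M [ 0.151 -0.046 -0.015]
```

Emit:
step_arm(
  rows=[
    {"offset": [0, 0, 0.01], "angular": [0, 0, 0]},
    {"offset": [0, 0, 0.01], "angular": [0, 0, 0]},
    {"offset": [0, 0, 0.01], "angular": [0, 0, 0]},
  ],
)

```text
t: 10.45
ee_pos: [463.9, -202.2, 100.8]
orientation: [-3.141, 0.001, -3.131]
ft_force: [1.1, 0.9, 0.6]
gripper_width: 0.265
finger_force: 30.0
```

```bash
python3 st.py
```

```text
10.45 [ 463.91 -202.24  100.84] [-3.1412e+00  1.1000e-03 -3.1312e+00] F [1.14 0.94 0.58] M [ 0.265  0.082 -0.063]
```

Emit:
step_arm(
  rows=[
    {"offset": [0, 0, 0.01], "angular": [0, 0, 0]},
    {"offset": [0, 0, 0.01], "angular": [0, 0, 0]},
    {"offset": [0, 0, 0.01], "angular": [0, 0, 0]},
  ],
)

```text
t: 10.75
ee_pos: [464.0, -202.3, 100.7]
orientation: [-3.141, 0.001, -3.131]
ft_force: [-0.6, 2.2, 6.2]
gripper_width: 0.273
finger_force: 30.0
```

```bash
python3 st.py
```

```text
10.75 [ 464.02 -202.27  100.65] [-3.1411e+00  1.3000e-03 -3.1312e+00] F [-0.65  2.16  6.24] M [ 0.477  0.191 -0.059]
```

Emit:
step_arm(
  rows=[
    {"offset": [0, 0, -0.03], "angular": [0, 0, 0]},
    {"offset": [0, 0.02, -0.03], "angular": [0, 0, 0]},
    {"offset": [0, 0.02, -0.03], "angular": [0, 0, 0]},
    {"offset": [0, 0.02, -0.02], "angular": [0, 0, 0]},
    {"offset": [0, 0.02, -0.01], "angular": [0, 0, 0]},
    {"offset": [0, 0.02, 0], "angular": [0, 0, 0]},
    {"offset": [0, 0.02, 0], "angular": [0, 0, 0]},
    {"offset": [0, 0.02, 0], "angular": [0, 0, 0]},
  ],
)

```text
t: 11.55
ee_pos: [464.0, -201.8, 100.7]
orientation: [-3.14, 0.001, -3.131]
ft_force: [0.6, -4.4, 5.7]
gripper_width: 0.27
finger_force: 30.0
```

```bash
python3 st.py
```

```text
11.55 [ 463.99 -201.77  100.72] [-3.1403e+00  1.3000e-03 -3.1310e+00] F [ 0.62 -4.45  5.65] M [-0.552  0.088  0.042]
```

Emit:
step_arm(
  rows=[
    {"offset": [0, 0, -0.03], "angular": [0, 0, 0]},
    {"offset": [0, -0.012, -0.03], "angular": [0, 0, 0]},
    {"offset": [0, -0.012, -0.03], "angular": [0, 0, 0]},
    {"offset": [0, -0.012, -0.02], "angular": [0, 0, 0]},
    {"offset": [0, -0.012, -0.01], "angular": [0, 0, 0]},
    {"offset": [0, -0.012, 0], "angular": [0, 0, 0]},
    {"offset": [0, -0.012, 0], "angular": [0, 0, 0]},
    {"offset": [0, -0.012, 0], "angular": [0, 0, 0]},
  ],
)

```text
t: 12.35
ee_pos: [463.9, -201.6, 100.8]
orientation: [3.141, 0.001, -3.131]
ft_force: [2.4, -0.9, 7.2]
gripper_width: 0.269
finger_force: 30.0
```

```bash
python3 st.py
```

```text
12.35 [ 463.9  -201.57  100.77] [ 3.1415e+00  9.0000e-04 -3.1312e+00] F [ 2.42 -0.89  7.22] M [ 0.054 -0.179 -0.062]
```

Emit:
step_arm(
  rows=[
    {"offset": [0, 0, -0.03], "angular": [0, 0, 0]},
    {"offset": [-0.014, 0, -0.03], "angular": [0, 0, 0]},
    {"offset": [-0.014, 0, -0.03], "angular": [0, 0, 0]},
    {"offset": [-0.014, 0, -0.02], "angular": [0, 0, 0]},
    {"offset": [-0.014, 0, -0.01], "angular": [0, 0, 0]},
    {"offset": [-0.014, 0, 0], "angular": [0, 0, 0]},
    {"offset": [-0.014, 0, 0], "angular": [0, 0, 0]},
    {"offset": [-0.014, 0, 0], "angular": [0, 0, 0]},
  ],
)

```text
t: 13.15
ee_pos: [464.0, -201.6, 100.7]
orientation: [3.141, -0.0, -3.131]
ft_force: [0.6, -0.6, 8.5]
gripper_width: 0.269
finger_force: 30.0
```

```bash
python3 st.py
```

```text
13.15 [ 464.02 -201.61  100.7 ] [ 3.1413e+00 -3.0000e-04 -3.1311e+00] F [ 0.55 -0.6   8.49] M [ 0.17   0.103 -0.011]
```

Emit:
step_arm(
  rows=[
    {"offset": [0.016, 0, 0], "angular": [0, 0, 0]},
    {"offset": [0.016, 0, 0], "angular": [0, 0, 0]},
    {"offset": [-0.016, 0, 0], "angular": [0, 0, 0]},
    {"offset": [-0.016, 0, 0], "angular": [0, 0, 0]},
    {"offset": [0, 0.016, 0], "angular": [0, 0, 0]},
    {"offset": [0, 0.016, 0], "angular": [0, 0, 0]},
    {"offset": [0, -0.016, 0], "angular": [0, 0, 0]},
    {"offset": [0, -0.016, 0], "angular": [0, 0, 0]},
    {"offset": [0, 0, 0], "angular": [0, 0, 0.06]},
    {"offset": [0, 0, 0], "angular": [0, 0, 0.06]},
    {"offset": [0, 0, 0], "angular": [0, 0, -0.06]},
    {"offset": [0, 0, 0], "angular": [0, 0, -0.06]},
    {"offset": [0, 0, 0], "angular": [0, 0, 0]},
    {"offset": [0, 0, 0], "angular": [0, 0, 0]},
    {"offset": [0, 0, 0], "angular": [0, 0, 0]},
  ],
)

```text
t: 14.65
ee_pos: [464.3, -201.7, 100.4]
orientation: [-3.141, 0.0, -3.131]
ft_force: [0.9, -0.9, 5.6]
gripper_width: 0.267
finger_force: 30.0
```

```bash
python3 st.py
```

```text
14.65 [ 464.34 -201.74  100.39] [-3.1414e+00  4.0000e-04 -3.1308e+00] F [ 0.92 -0.9   5.57] M [ 0.169 -0.192  0.177]
```

Emit:
step_arm(
  rows=[
    {"offset": [-0.03, 0, 0], "angular": [0, 0, 0]},
    {"offset": [-0.03, 0, 0], "angular": [0, 0, 0]},
    {"offset": [0.012, 0, 0], "angular": [0, 0, 0]},
    {"offset": [0.012, 0, 0], "angular": [0, 0, 0]},
    {"offset": [-0.006, 0.02, 0], "angular": [0, 0, 0]},
    {"offset": [-0.006, 0.02, 0], "angular": [0, 0, 0]},
    {"offset": [-0.006, -0.02, 0], "angular": [0, 0, 0]},
    {"offset": [-0.006, -0.02, 0], "angular": [0, 0, 0]},
    {"offset": [-0.006, 0, 0], "angular": [0, 0, 0.09]},
    {"offset": [-0.006, 0, 0], "angular": [0, 0, 0.09]},
    {"offset": [-0.006, 0, 0], "angular": [0, 0, -0.09]},
    {"offset": [-0.006, 0, 0], "angular": [0, 0, -0.09]},
    {"offset": [-0.006, 0, 0], "angular": [0, 0, 0]},
    {"offset": [-0.006, 0, 0], "angular": [0, 0, 0]},
    {"offset": [-0.006, 0, 0], "angular": [0, 0, 0]},
  ],
)

```text
t: 16.15
ee_pos: [464.5, -201.8, 100.3]
orientation: [-3.141, -0.0, -3.131]
ft_force: [1.4, -1.9, 6.7]
gripper_width: 0.266
finger_force: 30.0
```

```bash
python3 st.py
```

```text
16.15 [ 464.48 -201.82  100.29] [-3.1412e+00 -1.0000e-04 -3.1305e+00] F [ 1.35 -1.91  6.74] M [ 0.105 -0.228  0.133]
```

Emit:
step_arm(
  rows=[
    {"offset": [-0.03, -0.006, 0], "angular": [0, 0, 0]},
    {"offset": [-0.03, -0.006, 0], "angular": [0, 0, 0]},
    {"offset": [0.014, -0.006, 0], "angular": [0, 0, 0]},
    {"offset": [0.014, -0.006, 0], "angular": [0, 0, 0]},
    {"offset": [-0.008, 0.016, 0.004], "angular": [0, 0, 0]},
    {"offset": [-0.008, 0.016, 0.004], "angular": [0, 0, 0]},
    {"offset": [-0.008, -0.03, 0.004], "angular": [0, 0, 0]},
    {"offset": [-0.008, -0.03, 0.004], "angular": [0, 0, 0]},
    {"offset": [-0.008, -0.006, 0.004], "angular": [0, 0, 0.09]},
    {"offset": [-0.008, -0.006, 0.004], "angular": [0, 0, 0.09]},
    {"offset": [-0.008, -0.006, 0.004], "angular": [0, 0, -0.12]},
    {"offset": [-0.008, -0.006, 0.004], "angular": [0, 0, -0.12]},
    {"offset": [-0.008, -0.006, 0.006], "angular": [0, 0, 0]},
    {"offset": [-0.008, -0.006, 0.006], "angular": [0, 0, 0]},
    {"offset": [-0.008, -0.006, 0.006], "angular": [0, 0, 0]},
    {"offset": [-0.008, -0.006, 0.006], "angular": [0, 0, 0]},
  ],
)

```text
t: 17.75
ee_pos: [464.5, -202.0, 100.2]
orientation: [-3.142, -0.001, -3.131]
ft_force: [-0.7, -1.2, 9.0]
gripper_width: 0.272
finger_force: 30.0
```

```bash
python3 st.py
```

```text
17.75 [ 464.5  -201.99  100.19] [-3.1416e+00 -1.0000e-03 -3.1307e+00] F [-0.74 -1.19  8.99] M [0.29  0.033 0.169]
```

Emit:
step_arm(
  rows=[
    {"offset": [0, 0, 0.004], "angular": [0, 0, 0]},
    {"offset": [0, 0, 0.004], "angular": [0, 0, 0]},
    {"offset": [0, 0, 0.004], "angular": [0, 0, 0]},
    {"offset": [0, 0, 0.004], "angular": [0, 0, 0]},
    {"offset": [0, 0, 0.004], "angular": [0, 0, 0]},
    {"offset": [0, 0, -0.008], "angular": [0, 0, 0]},
    {"offset": [0, 0, -0.014], "angular": [0, 0, 0]},
    {"offset": [0, 0, -0.014], "angular": [0, 0, 0]},
    {"offset": [0, 0, -0.014], "angular": [0, 0, 0]},
  ],
)

```text
t: 18.65
ee_pos: [464.5, -201.9, 100.3]
orientation: [3.142, -0.001, -3.131]
ft_force: [-0.6, -0.4, 5.9]
gripper_width: 0.272
finger_force: 30.0
```

```bash
python3 st.py
```

```text
18.65 [ 464.47 -201.92  100.27] [ 3.1415e+00 -9.0000e-04 -3.1307e+00] F [-0.64 -0.44  5.93] M [ 0.055 -0.198  0.153]
```

Emit:
step_arm(
  rows=[
    {"offset": [0, 0, -0.008], "angular": [0, 0, 0]},
    {"offset": [0, 0, -0.016], "angular": [0, 0, 0]},
    {"offset": [0, 0, -0.016], "angular": [0, 0, 0]},
    {"offset": [0, 0, -0.016], "angular": [0, 0, 0]},
  ],
)

```text
t: 19.05
ee_pos: [464.4, -201.9, 100.4]
orientation: [3.141, -0.001, -3.131]
ft_force: [2.1, -2.2, 0.6]
gripper_width: 0.269
finger_force: 30.0
```

Emit:
step_arm(
  rows=[
    {"offset": [0, 0, 0], "angular": [0, 0, 0]},
    {"offset": [0, 0, 0], "angular": [0, 0, 0]},
    {"offset": [0, 0, 0], "angular": [0, 0, 0]},
    {"offset": [0, 0, 0], "angular": [0, 0, 0]},
    {"offset": [0, 0, 0], "angular": [0, 0, 0]},
    {"offset": [0, 0, 0], "angular": [0, 0, 0]},
    {"offset": [0, 0, 0], "angular": [0, 0, 0]},
    {"offset": [0, 0, 0], "angular": [0, 0, 0]},
  ],
  grip=-1,
)

```text
t: 19.85
ee_pos: [464.8, -202.0, 100.9]
orientation: [-3.142, 0.0, -3.131]
ft_force: [0.2, -0.2, 0.3]
gripper_width: 0.972
finger_force: 0.0
```

Emit:
step_arm(
  rows=[
    {"offset": [0, 0, -0.3], "angular": [0, 0, 0]},
    {"offset": [0, 0, -0.8], "angular": [0, 0, 0]},
    {"offset": [0, 0, -1.5], "angular": [0, 0, 0]},
    {"offset": [0, 0, -2.2], "angular": [0, 0, 0]},
    {"offset": [0.2, 0, -2.9], "angular": [0, 0, 0]},
    {"offset": [0.4, 0, -3.2], "angular": [0, 0, 0]},
    {"offset": [0.4, 0, -3.2], "angular": [0, 0, 0]},
    {"offset": [0.4, 0, -3.2], "angular": [0, 0, 0]},
    {"offset": [0.4, 0, -3.2], "angular": [0, 0, 0]},
  ],
)

```text
t: 20.75
ee_pos: [444.2, -201.7, 259.1]
orientation: [3.14, -0.002, -3.131]
ft_force: [-0.2, -1.0, -0.2]
gripper_width: 1.0
finger_force: 0.0
```

```bash
python3 - <<'E'
from m import *
s=env.get_state();ci=env.camera_info("wrist"); im=snap("wrist","w4"); print(s['t'],s['ee_pos'],s['orientation'])
for b in((150,100,310,300),(330,100,490,300)):
  for c in blobs(im,(0,0,60),(180,80,170),b,60):
    u,r=cv2.minEnclosingCircle(c)
    if r<16: print(np.round(u,1),round(r,1),ray("",u,84.3,ci).round(1))
E
```

```text
20.75 [ 444.20360241 -201.71049536  259.13464827] [ 3.14026691e+00 -2.29192178e-03 -3.13108405e+00]
```

View pics/w4.png

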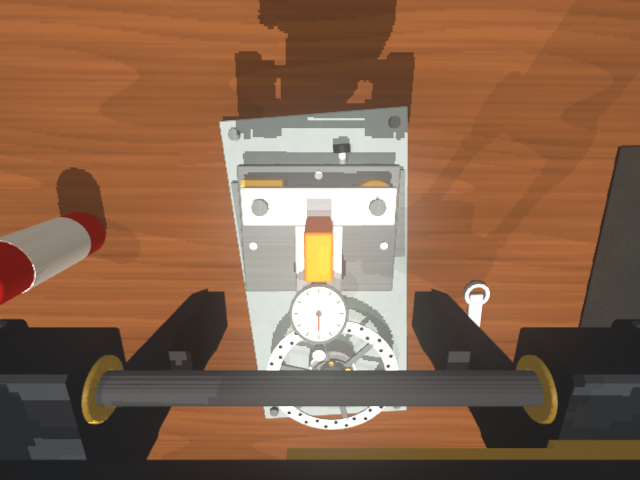

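The wrist view shows the gauge standing level on the fixture: screws at (260,207) and (377,207), probe over the rotor at (319,355), gripper clear. At about 15 N the feet bedded to within about 0.2–0.3 mm of the expected home height, so I'm handing in.

```bash
python3 -c "
from cell import env
print(env.finish_job())"
```

```text
the job is handed in; nothing more can be done
None
```

I set the gauge on the rotor fixture, bedded it with a push of about 15 N, let go and handed the job in at about 21 s. At the push the tool stood 0.2–0.3 mm above where fully home should be. No pass or fail result came back, and I did not see the jar, wrench or spray can move.

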